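Wedge the work rest into the disc sander's tapered way

TASK

Fit the loose aluminium work rest to the disc sander: set its dovetail foot on the sander's flat bed, slide it narrow end first along the tapered way between the two rails towards the sanding disc, and push it with a firm but moderate push (about 15 N) until it is wedged tight and stays tight when you let go. Do not force it (twice that is too much), let go of it and leave the things lying around where they are.

Things in the scene. Friction and masses are not known exactly. Their poses are not given: they have to be found in the camera images.
- rest_grip (a point): The loose aluminium work rest, about 0.45 kg, upright on the bench. This point: centre of its flat table (its top), 100 x 50 x 14 mm along x, y, z, 45 mm above the rest's underside; grip it across the 50 mm width. x points to the foot's narrow nose, which enters the way first (the table overhangs it by 15 mm); z up. Below: a pedestal 26 mm wide on a dovetail foot 90 x 16 mm (long, high).
- rest_back (a point): Middle of the rest's back: a flat upright face 26 mm wide and 39 mm high, 55 mm behind (-x) rest_grip, 20 mm above the underside, good for the last push (a rest pushed while gripped may slacken when let go); the table stops 15 mm short of it. The foot runs from here 90 mm to the nose; at mid-height it is 51 mm wide here and 40 mm at the nose, 4 mm wider underneath (flanks lean 15 degrees).
- sander: Fixed disc sander. Origin on the bench under the middle of the way's mouth; x along the way to the disc, z up. Two steel rails 17 mm high stand on the bed from x = 0 to 0.13; their undercut faces fit the foot and close in by 1 mm in 8, 51 to 57 mm apart at the mouth (mid-height). Backing bars 20 mm high outside them (|y| = 53 to 63 mm). Disc face at x = 0.16, 175 mm high; motor behind it.
- bed_front (a point): On top of the sander's dark steel bed (130 mm wide, 30 mm above the bench), 50 mm before the way's mouth; axes as the sander's. Here the bed is bare, from x = -0.10 to 0 in the sander's frame: set the foot down here, as it cannot be lowered between the rails, only slid in from the mouth. Greased, friction about 0.3.
- gib: Spring-backed rail on the way's +y side, sander's axes and origin. The foot pushes it outward (40 N per mm), so the push builds up by 3 to 7 N per mm of slide once both flanks touch, and friction keeps the rest jammed. The opposite rail's setting is hidden, so how far in the rest wedges varies by 48 mm (rest_grip at x = 0.045 to 0.105) and is found only by feel.
- offcut: Bystander: wooden offcut 90 x 45 x 22 mm lying on the bench; origin under its centre.
- glue: Bystander: white glue bottle, 52 mm across, 130 mm high; origin under its centre.
- wax: Bystander: low brass-coloured tin, 72 mm across, 45 mm high; origin under its centre.
Things that resemble listed ones, but are neither listed nor needed, are in the scene too. What is shaped like the part that bears rest_grip but blue or turquoise is not meant.

How it is judged:
By the outcome, as a careful person would: the job done as asked, in the order asked, and still so for the second after the job is handed in, with the robot touching nothing.
It also fails if it takes over 58 s, if anything falls off the work surface, if the arm or the gripper's body presses on something with over 40 N, if the wrist force passes 120 N, or if a joint passes its speed limit or range.

ROBOT

A 7-joint arm with a two-finger parallel gripper is mounted at the origin on the work surface. World frame = base frame: x ahead of the robot, y to its left, z up, the work surface at z = 0. Lengths are in mm, angles in rad, forces in N, time in s.
With the tool pointing down it reaches from about 400 to 925 mm from the base axis. Payload 5.6 kg.
Tool frame: the origin (TCP) lies at the centre of the arm's flange, where the gripper is bolted on; the fingertips stand 173 mm ahead of it and the grasp point (between the pads) lies 155 mm ahead of it (manip.finger_overhang is the distance from the TCP to the fingertips, in mm); z points along the fingers, x is the direction in which the jaws open and shut, and the axes are right-handed (so a half turn about z gives the same grasp; the last joint's range is limited). The gripper opens to 85 mm and grips with 20 to 120 N. Pads are 22 mm wide; open, the fingers measure 114 mm over their backs; the gripper's body (76 mm by 85 mm) begins 54 mm behind the grasp point. The pads swing forward as they close: fully open they stand 13 mm farther back than shut.
Start: joints at [1.133, 0.468, -0.012, 1.603, 0.006, 1.071, -0.056], TCP at [249.97, -600.014, 404.69] pointing down, gripper open.
Joint ranges: [-2.53, 2.53], [-0.31, 2.02], [-1.57, 1.55], [0.28, 2.44], [-1.29, 4.43], [0.15, 1.84], [-2.92, 2.92]. Speed limits (rad/s): [2.57, 2.57, 3.14, 3.14, 3.14, 3.14, 3.14].

INTERFACE

Orientations are given as [roll, pitch, yaw] about the fixed x, y, z axes, in that order (R = Rz(yaw) Ry(pitch) Rx(roll)).
In Python, from cell import manip gives the robot as it stands. The module is installed in compiled form; this text tells all that it offers.
- The arm moves only by the tool move_arm, never from a script. Its arguments are lists of equal length, an entry for each row: "slide": the shift along the tool's x, y, z in m, a list of three; "rot": the turn, a rotation vector about the tool's x, y, z in degrees, a list of three. In form: {"slide": [[dx, dy, dz], ...], "rot": [[ax, ay, az], ...]}. A call has 1 to 5 rows; each row is the pose to reach, as a shift and turn from the pose commanded when the call began, along the tool's axes at that moment; what a row does not reach only later rows make up. A row lasts 1/12 s, in which the tool goes at most 41.7 mm and 7.16 degrees, less where a joint would pass 70% of its speed; a pose out of reach is approached as far as the arm can. A call with a gripper value outside its range is refused whole. "hand" is the finger opening in m, from 0 to 0.0854, set as the call begins (left out, the last holds). The fingers move at their own pace and stop on an object; the grip force is fixed at half the most. Time passes only in rows, so rows that repeat a pose let the fingers close. It gives the time, the measured TCP pose, the force and the opening at its end, in the units of the state.
- manip.sense(): the state, without advancing time (a new reading comes with each control period).
- manip.get_image(name): name is "scene" or "top"; returns (picture, depth): 420x560x3 uint8, red, green, blue; 420x560 float32, mm along the optical axis (not along the pixel's ray), 0 where there is no reading.
- manip.camera_model(name): a dict with "camera_matrix" (3x3 intrinsics, pixels), "rvec" (rotation vector, rad) and "tvec" (3), from world to camera coordinates, as OpenCV has them. Camera axes: x right, y down, z forward; pixel columns grow to the right and rows downward; lengths in mm; the calibration is good to about 2 mm. A picture is of the moment at which its call begins. camera_model takes no time and is no camera call.
- manip.sign_off(): hands the job in, once; it reports no verdict.
The state is a dict: "t": time; "joint_positions": joint angles; "joint_velocities": joint speeds; "joint_torque": joint torques, N m; "ee_pos": TCP position; "orientation": TCP orientation; "contact_force": force on the tool from outside, world axes, zero at the start; "wrist_torque": the same for the moment, N m; "grip_width": opening from 0.0 (shut) to 1.0 (fully open).
Only numpy, scipy, OpenCV 4.12 (cv2) and the standard library are available. Lean on these libraries where they do the work, as an engineer would, in place of code of your own. Each camera call takes 0.05 s, during which the arm holds its last target. There are 200 camera calls.

## Working session

There is one attempt and no reset: what is moved stays moved. The work goes in short steps, Python scripts to look and compute and a tool call to move; the robot and the scene stay as the last step left them, time stands still between calls to the robot, and variables do not carry over. Pictures are saved under pics/ and viewed, about 8 in all and at most 12, crops included, and the job is handed in when it is done.

Besides the shell and the picture viewer there is one more tool, called after ">>>" as name(argument=value, ...) on one line, values as JSON. move_arm: Moves the arm, as the interface text tells. Its arguments: {"type":"object","properties":{"slide":{"type":"array"},"rot":{"type":"array"},"hand":{"type":"number"}},"required":["slide","rot"]}

```bash
mkdir -p pics; cat > h.py <<'E'
import numpy as np, cv2
from cell import manip
def grab(n):
    p,d=manip.get_image(n); np.savez(f'{n}.npz',p=p,d=d); return p,d
def cloud(n):
    f=np.load(f'{n}.npz'); d=f['d']; c=manip.camera_model(n)
    K=np.array(c['camera_matrix']); R=cv2.Rodrigues(np.array(c['rvec'],float))[0]; t=np.array(c['tvec'],float).ravel()
    v,u=np.mgrid[:d.shape[0],:d.shape[1]]
    P=np.stack([(u-K[0,2])/K[0,0]*d,(v-K[1,2])/K[1,1]*d,d],-1)
    W=(P-t)@R; W[d==0]=np.nan
    return f['p'],W
E
python3 - <<'E'
from h import *
for n in('scene','top'):
    p,d=grab(n); cv2.imwrite(f'pics/{n}0.png',p[...,::-1])
s=manip.sense(); print(s)
E
```

```text
{'t': 0.1, 'joint_positions': array([ 1.13300079,  0.46832482, -0.01162036,  1.60353623,  0.0059819 ,
        1.07140247, -0.05629687]), 'joint_velocities': array([ 3.05268451e-04, -6.44365548e-04,  2.71492675e-04, -1.35468212e-03,
        1.13211844e-03, -9.37850604e-04,  2.74888281e-05]), 'joint_torque': array([ 6.17902660e-04, -5.33521950e+01,  2.13716109e-02, -2.51968485e+01,
        1.14870010e-02,  4.27222156e-03, -1.33372387e-05]), 'ee_pos': array([ 249.88463305, -599.80464824,  403.80823657]), 'orientation': array([ 3.14149919e+00,  1.63346603e-03, -1.17605520e+00]), 'contact_force': array([-5.21664067e-04, -1.48812721e-01, -5.92307129e-01]), 'wrist_torque': array([-0.0190892 , -0.02253837,  0.03810574]), 'grip_width': 0.9978344752498001}
```

View pics/scene0.png

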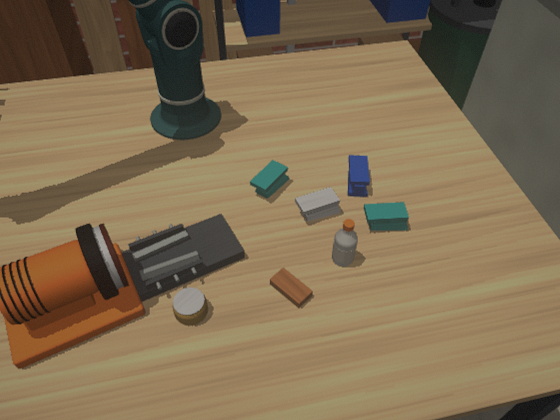

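View pics/top0.png

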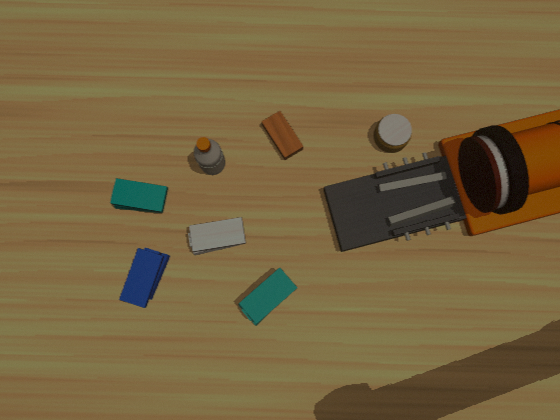

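The grey-white rest is at about (217,235) in the top view and (318,204) in the scene view, and the blue and turquoise ones are decoys. The sander bed spans (328–465, 160–248) in the top view, with its disc to the right.

```bash
python3 - <<'E'
from h import *
p,W=cloud('top')
for u,v in [(217,235),(345,215),(412,183),(420,211),(30,400),(495,170),(395,130),(208,150),(280,135)]: print((u,v),W[v,u].round(1))
def rect(m,name):
    m=cv2.morphologyEx(m.astype(np.uint8),cv2.MORPH_OPEN,np.ones((2,2)))
    n,l,st,_=cv2.connectedComponentsWithStats(m); 
    for i in range(1,n):
        if st[i,4]<60: continue
        q=W[l==i]; r=cv2.minAreaRect(q[:,:2].astype(np.float32)); print(name,np.round(r[0],1),np.round(r[1],1),round(r[2],1),'z',np.median(q[:,2]).round(1),st[i])
        print(cv2.boxPoints(r).round(0).tolist())
z=W[...,2]; V,U=np.mgrid[:420,:560]
box=(U>180)&(U<252)&(V>210)&(V<260)
rect(box&(z>38),'table'); rect(box&(z>8)&(z<36),'low')
sb=(U>320)&(U<475)&(V>140)&(V<255)
rect(sb&(z>24)&(z<35)&(U<465),'bed'); rect(sb&(z>42)&(z<49)&(U<456),'rails')
# scene
p,W=cloud('scene'); z=W[...,2]
box=(U>285)&(U<345)&(V>185)&(V<225)
rect(box&(z>38),'S table'); rect(box&(z>6)&(z<35),'S low')
sb=(U>120)&(U<250)&(V>210)&(V<300)
rect(sb&(z>24)&(z<35),'S bed'); rect(sb&(z>42)&(z<49),'S rails')
for n in('top','scene'):
    im=np.load(n+'.npz')['p']
    a=im[200:270,170:260] if n=='top' else im[175:235,280:360]
    cv2.imwrite(f'pics/c_{n}.png',cv2.resize(a,(400,300),interpolation=cv2.INTER_CUBIC)[...,::-1])
a=np.hstack([cv2.imread('pics/c_top.png'),cv2.imread('pics/c_scene.png')]); cv2.imwrite('pics/c.png',a)
E
```

```text
(217, 235) [457.9 287.2  54.7]
(345, 215) [505.6  45.5  31.3]
(412, 183) [568.1 -80.9  48.1]
(420, 211) [514.1 -95.2  46.7]
(30, 400) [146.8 628.6  -0.7]
(495, 170) [ 562.  -186.7  177.1]
(395, 130) [673.6 -49.9  48.6]
(208, 150) [604.  302.7 114.9]
(280, 135) [665.6 175.   26.3]
table [460.  290.8] [ 52. 102.] 12.1 z nan [ 189  218   57   35 1475]
[[424.0, 335.0], [445.0, 236.0], [496.0, 246.0], [475.0, 346.0]]
bed [545.1 -60.5] [152.4 273.1] 17.5 z nan [ 325  142  141  110 6868]
[[431.0, 47.0], [514.0, -214.0], [659.0, -168.0], [577.0, 93.0]]
rails [647.4 -51.9] [ 9.1 41.5] 5.1 z 45.3 [385 142  21   5  69]
[[641.0, -32.0], [645.0, -73.0], [654.0, -72.0], [650.0, -31.0]]
rails [571.  -82.3] [ 12.2 130.3] 12.6 z 46.5 [380 176  64  16 255]
[[551.0, -20.0], [579.0, -147.0], [591.0, -144.0], [563.0, -17.0]]
rails [503.5 -67.2] [14.7 35.4] 18.6 z 47.7 [396 212  19  10  82]
[[491.0, -53.0], [502.0, -86.0], [516.0, -82.0], [505.0, -48.0]]
S table [451.5 302.7] [ 62.8 143.7] 26.2 z nan [296 189  45  27 725]
[[392.0, 353.0], [455.0, 224.0], [511.0, 252.0], [448.0, 381.0]]
S low [476.8 305.8] [22.  99.1] 15.6 z nan [306 206  36  16 249]
[[453.0, 351.0], [480.0, 255.0], [501.0, 261.0], [474.0, 356.0]]
S bed [536.7 -63.7] [136.7 302.5] 20.2 z nan [ 122  215  124   86 3679]
[[420.0, 55.0], [525.0, -229.0], [653.0, -182.0], [549.0, 102.0]]
S rails [512.8 -97.6] [ 10.2 134.3] 22.8 z nan [133 232  56  28 309]
[[482.0, -38.0], [534.0, -161.0], [544.0, -157.0], [491.0, -34.0]]
S rails [570.7 -80.5] [132.4  15. ] 103.6 z nan [141 253  59  24 296]
[[579.0, -147.0], [594.0, -143.0], [562.0, -14.0], [548.0, -18.0]]
S rails [603.4 -54. ] [14.6 46.2] 35.7 z 43.1 [176 266  18  16  66]
[[584.0, -39.0], [611.0, -77.0], [623.0, -68.0], [596.0, -31.0]]
S rails [662.9 -45.8] [60.9 29.5] 77.7 z 44.4 [175 289  31  12 268]
[[642.0, -72.0], [671.0, -79.0], [684.0, -19.0], [655.0, -13.0]]
```

View pics/c.png

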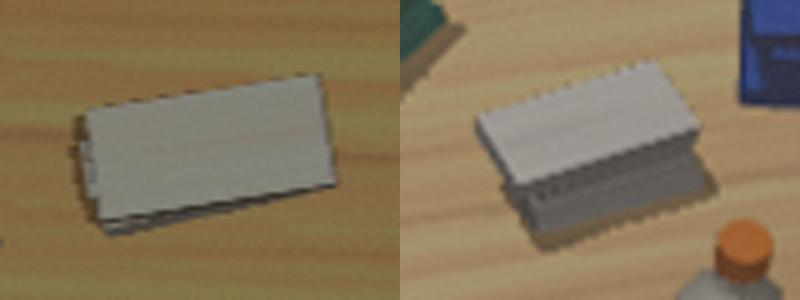

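The crop shows the pedestal back sticking out on the left in the top view (+y world). So the nose points right, towards −y and the sander. Next I'll refine the poses using edges and known planes.

```bash
cat >> h.py <<'E'
def plane(n,uv,z):
    c=manip.camera_model(n); K=np.array(c['camera_matrix']); R=cv2.Rodrigues(np.array(c['rvec'],float))[0]; t=np.array(c['tvec'],float).ravel()
    uv=np.asarray(uv,float).reshape(-1,2); r=np.c_[(uv-K[:2,2])/[K[0,0],K[1,1]],np.ones(len(uv))]@R
    o=-R.T@t; return (o+r*((z-o[2])/r[:,2])[:,None])[:,:2]
E
python3 - <<'E'
from h import *
p,W=cloud('top'); z=W[...,2]; hsv=cv2.cvtColor(p,cv2.COLOR_RGB2HSV); V,U=np.mgrid[:420,:560]
print('hsv table',hsv[235,217],'bed',hsv[215,345],'bench',hsv[300,350],'rail',hsv[183,412],'orange',hsv[220,480])
def big(m):
    n,l,st,_=cv2.connectedComponentsWithStats(m.astype(np.uint8)); return l==1+np.argmax(st[1:,4])
def fit(m,h,name):
    uv=np.c_[U[m],V[m]]; q=plane('top',uv,h); r=cv2.minAreaRect(q.astype(np.float32))
    print(name,np.round(r[0],1),np.round(r[1],1),round(r[2],2),'mean',q.mean(0).round(1),'z',np.nanmedian(z[m]).round(1))
    print(cv2.boxPoints(r).round(0).tolist())
box=(U>180)&(U<252)&(V>210)&(V<260)
t=big(box&(hsv[...,1]<70)&(hsv[...,2]>125)); fit(t,52,'table')
b=(U>320)&(U<372)&(V>140)&(V<255)&(hsv[...,2]<85)
b=big(b); 
fit(b,30,'bedfront')
# bed edges: lines
for sel,nm in(('lo','low-v edge'),('hi','high-v edge')):
    us=np.arange(335,368) if sel=='lo' else np.arange(350,371)
    e=[(u,(V[b&(U==u)].min()-.5 if sel=='lo' else V[b&(U==u)].max()+.5)) for u in us]
    q=plane('top',e,30); l=cv2.fitLine(q.astype(np.float32),cv2.DIST_HUBER,0,.01,.01).ravel(); print(nm,l.round(3),np.degrees(np.arctan2(l[1],l[0])))
vs=np.arange(198,240); e=[(U[b&(V==v)].min()-.5,v) for v in vs]
q=plane('top',e,30); l=cv2.fitLine(q.astype(np.float32),cv2.DIST_HUBER,0,.01,.01).ravel(); print('front',l.round(3),np.degrees(np.arctan2(l[1],l[0])))
for nm,bx in(('gib',(U>374)&(U<450)&(V>168)&(V<194)),('fix',(U>384)&(U<458)&(V>194)&(V<226))):
    fit(big(bx&(hsv[...,2]>105)&(hsv[...,1]<90)),47,nm)
for n,x0,x1,y0,y1 in (('top',310,480,130,260),('scene',110,255,205,305)):
    a=np.load(n+'.npz')['p'][y0:y1,x0:x1]; cv2.imwrite(f'pics/d_{n}.png',cv2.resize(a,(400,320),interpolation=cv2.INTER_CUBIC)[...,::-1])
cv2.imwrite('pics/d.png',np.hstack([cv2.imread('pics/d_top.png'),cv2.imread('pics/d_scene.png')]))
E
```

```text
hsv table [ 30  22 130] bed [20 40 58] bench [ 21 119 131] rail [ 21  38 108] orange [ 17 237 130]
table [460.3 289.7] [ 48.3 100.2] 10.49 mean [460.5 288.3] z 53.8
[[427.0, 335.0], [446.0, 236.0], [493.0, 245.0], [475.0, 343.0]]
bedfront [510.6  27.9] [132.1 107.1] 15.93 mean [513.2  35.2] z 31.3
[[432.0, 61.0], [462.0, -42.0], [589.0, -6.0], [559.0, 97.0]]
low-v edge [ 2.78000e-01 -9.61000e-01  5.77473e+02  3.38350e+01] -73.86512
high-v edge [ 2.81000e-01 -9.60000e-01  4.45142e+02  1.59740e+01] -73.67973
front [9.62000e-01 2.73000e-01 5.00778e+02 7.51950e+01] 15.855173
gib [567.2 -60.1] [12.2 81.4] 12.47 mean [567.1 -57.8] z 48.3
[[552.0, -22.0], [570.0, -101.0], [582.0, -98.0], [564.0, -19.0]]
fix [ 490.3 -149.4] [0. 0.] 0.0 mean [ 490.3 -149.4] z 1.2
[[490.0, -149.0], [490.0, -149.0], [490.0, -149.0], [490.0, -149.0]]
```

View pics/d.png

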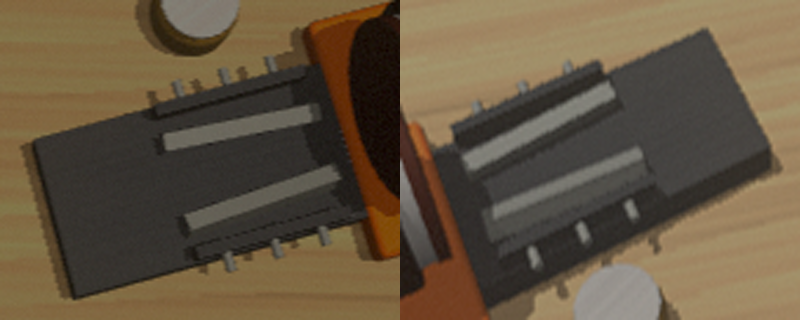

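```bash
cat >> h.py <<'E'
from scipy.spatial.transform import Rotation as Ro
SX=np.array([.279,-.960]); SY=np.array([.960,.279]); SO=np.array([524.9,-22.9])
def rel(a,b):
    "a,b: (x,y,z,yawdeg) tool pointing down -> slide m, rot deg"
    Ra=Ro.from_euler('xyz',[180,0,a[3]],degrees=True); Rb=Ro.from_euler('xyz',[180,0,b[3]],degrees=True)
    s=Ra.inv().apply(np.subtract(b[:3],a[:3]))/1000
    return s.round(4).tolist(),np.degrees((Ra.inv()*Rb).as_rotvec()).round(2).tolist()
def now():
    s=manip.sense(); o=s['orientation']; return (*s['ee_pos'],np.degrees(o[2]))
def show(*T,a=None):
    s=manip.sense(); print('t',s['t'],'F',s['contact_force'].round(1),'pose',s['ee_pos'].round(1),np.degrees(s['orientation']).round(2),'w',round(s['grip_width'],3))
    p=s['ee_pos'][:2]-SO; print('sander xy',(p@SX).round(1),(p@SY).round(1))
    a=a or now()
    for b in T: print(b,*rel(a,b)); a=b
E
python3 -c "
from h import *
show((480,-250,430,-30),(520,0,430,0),(460,290,300,11.3),(460,290,198,11.3),a=(250,-600,404.7,-67.38))"
```

```text
t 0.1 F [-0.  -0.1 -0.6] pose [ 249.9 -599.8  403.8] [ 1.7999e+02  9.0000e-02 -6.7380e+01] w 0.998
sander xy 477.1 -425.0
(480, -250, 430, -30) [-0.2346, -0.3469, -0.0253] [-0.0, 0.0, -37.38]
(520, 0, 430, 0) [-0.0904, -0.2365, -0.0] [0.0, 0.0, -30.0]
(460, 290, 300, 11.3) [-0.06, -0.29, 0.13] [0.0, 0.0, -11.3]
(460, 290, 198, 11.3) [0.0, -0.0, 0.102] [0.0, 0.0, 0.0]
```

>>> move_arm(slide=[[-0.02,-0.03,-0.02],[-0.04,-0.06,-0.025],[-0.06,-0.09,-0.025],[-0.08,-0.12,-0.025],[-0.1,-0.15,-0.025]], rot=[[0,0,-4],[0,0,-8],[0,0,-12],[0,0,-16],[0,0,-20]], hand=0.0854)

```text
t: 0.52
ee_pos: [350.5, -448.4, 429.6]
orientation: [3.142, 0.0, -0.824]
contact_force: [0.9, -0.5, 0.6]
grip_width: 1.003
```

```bash
python3 -c "
from h import *
show((480,-250,430,-30),(520,0,430,0),(460,290,300,11.3))"
```

```text
t 0.5167 F [ 0.9 -0.5  0.6] pose [ 350.5 -448.4  429.6] [ 1.7999e+02  1.0000e-02 -4.7200e+01] w 1.003
sander xy 359.8 -286.1
(480, -250, 430, -30) [-0.0576, -0.2298, -0.0004] [-0.0, 0.0, -17.2]
(520, 0, 430, 0) [-0.0904, -0.2365, -0.0] [0.0, 0.0, -30.0]
(460, 290, 300, 11.3) [-0.06, -0.29, 0.13] [0.0, 0.0, -11.3]
```

>>> move_arm(slide=[[-0.009,-0.037,0],[-0.018,-0.074,0],[-0.028,-0.11,0],[-0.037,-0.147,0],[-0.046,-0.184,0]], rot=[[0,0,-4],[0,0,-8],[0,0,-12],[0,0,-16],[0,0,-20]])

```text
t: 0.93
ee_pos: [454.7, -289.9, 429.5]
orientation: [3.141, 0.0, -0.475]
contact_force: [0.3, -0.5, 0.1]
grip_width: 1.001
```

>>> move_arm(slide=[[-0.006,-0.04,0],[-0.012,-0.08,0],[-0.018,-0.119,0],[-0.024,-0.158,0],[-0.03,-0.198,0]], rot=[[0,0,-4],[0,0,-8],[0,0,-12],[0,0,-16],[0,0,-20]])

```text
t: 1.35
ee_pos: [518.7, -100.3, 429.5]
orientation: [3.141, 0.0, -0.126]
contact_force: [1.1, -0.3, 0.5]
grip_width: 1.002
```

>>> move_arm(slide=[[-0.009,-0.037,0],[-0.017,-0.074,0],[-0.026,-0.112,0],[-0.034,-0.149,0],[-0.043,-0.186,0]], rot=[[0,0,-4],[0,0,-8],[0,0,-12],[0,0,-16],[0,0,-18.7]])

```text
t: 1.77
ee_pos: [499.4, 89.7, 429.5]
orientation: [3.141, 0.0, 0.201]
contact_force: [1.4, 0.4, -0.1]
grip_width: 1.003
```

```bash
python3 -c "
from h import *
show((460,290,300,11.3),(460,290,198,11.3))"
```

```text
t 1.7667 F [ 1.4  0.4 -0.1] pose [499.4  89.7 429.5] [1.7999e+02 1.0000e-02 1.1490e+01] w 1.003
sander xy -115.2 6.9
(460, 290, 300, 11.3) [0.0014, -0.2042, 0.1295] [0.0, -0.0, 0.19]
(460, 290, 198, 11.3) [0.0, -0.0, 0.102] [0.0, 0.0, 0.0]
```

>>> move_arm(slide=[[0,-0.04,0.01],[0,-0.08,0.02],[0,-0.118,0.032],[0,-0.155,0.044],[0.001,-0.191,0.06]], rot=[[0,0,0],[0,0,0],[0,0,0],[0,0,0],[0,0,0.2]])

```text
t: 2.18
ee_pos: [462.7, 277.4, 369.5]
orientation: [-3.141, -0.001, 0.194]
contact_force: [1.0, -0.2, 0.3]
grip_width: 1.005
```

>>> move_arm(slide=[[0,-0.012,0.03],[0,-0.013,0.055],[0,-0.013,0.075],[0,-0.013,0.08],[0,-0.013,0.08]], rot=[[0,0,0],[0,0,0],[0,0,0],[0,0,0],[0,0,0]])

```text
t: 2.6
ee_pos: [460.5, 287.8, 288.0]
orientation: [3.141, 0.004, 0.194]
contact_force: [0.2, 0.4, 1.0]
grip_width: 0.998
```

```bash
python3 -c "
from h import *
show((460,290,198,11.3))
ims=[]
for n,x0,x1,y0,y1 in (('top',150,290,160,265),('scene',240,400,120,240)):
    p,d=grab(n); ims.append(cv2.resize(p[y0:y1,x0:x1],(400,300),interpolation=cv2.INTER_CUBIC)[...,::-1])
cv2.imwrite('pics/e.png',np.hstack(ims))"
```

```text
t 2.6 F [0.2 0.4 1. ] pose [460.5 287.8 288. ] [179.94   0.21  11.12] w 0.998
sander xy -316.3 24.8
(460, 290, 198, 11.3) [-0.0, -0.0022, 0.09] [0.0, 0.0, -0.18]
```

View pics/e.png

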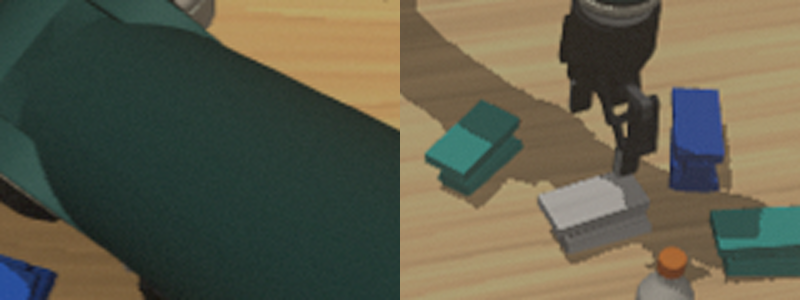

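The scene half shows the open gripper above the grey rest, with the neighbours clear; the top half is blocked by the arm. I'll descend and grip.

>>> move_arm(slide=[[0,-0.002,0.025],[0,-0.002,0.05],[0,-0.002,0.07],[0,-0.002,0.085],[0,-0.002,0.09]], rot=[[0,0,0],[0,0,0],[0,0,0],[0,0,0],[0,0,0]])

```text
t: 3.12
ee_pos: [460.9, 289.7, 199.2]
orientation: [3.141, 0.0, 0.193]
contact_force: [0.6, -0.1, 0.1]
grip_width: 0.998
```

>>> move_arm(slide=[[0,0,0],[0,0,0],[0,0,0],[0,0,0],[0,0,0]], rot=[[0,0,0],[0,0,0],[0,0,0],[0,0,0],[0,0,0]], hand=0.04)

```text
t: 3.53
ee_pos: [460.8, 290.6, 201.6]
orientation: [-3.141, -0.002, 0.194]
contact_force: [-1.7, -0.7, 5.6]
grip_width: 0.572
```

>>> move_arm(slide=[[0,0,0],[0,0,0],[0,0,0],[0,0,0],[0,0,0]], rot=[[0,0,0],[0,0,0],[0,0,0],[0,0,0],[0,0,0]], hand=0.04)

```text
t: 3.95
ee_pos: [460.8, 290.6, 201.6]
orientation: [-3.141, -0.002, 0.194]
contact_force: [-1.2, -0.9, 6.0]
grip_width: 0.575
```

```bash
python3 -c "
from h import *
show((460,290,260,11.3))"
```

```text
t 3.95 F [-1.2 -0.9  6. ] pose [460.8 290.6 201.6] [-1.7998e+02 -1.1000e-01  1.1100e+01] w 0.575
sander xy -318.8 25.9
(460, 290, 260, 11.3) [-0.0009, 0.0004, -0.0584] [0.0, 0.0, -0.2]
```

>>> move_arm(slide=[[0,0,-0.015],[0,0,-0.04],[0,0,-0.07],[0,0,-0.095],[0,0,-0.1]], rot=[[0,0,0],[0,0,0],[0,0,0],[0,0,0],[0,0,0]])

```text
t: 4.37
ee_pos: [461.4, 291.2, 304.3]
orientation: [-3.139, -0.007, 0.194]
contact_force: [1.2, 0.3, -2.8]
grip_width: 0.573
```

```bash
python3 -c "
from h import *
show((511.5,23.2,300,16.2),(511.5,23.2,240,16.2))"
```

```text
t 4.3667 F [ 1.2  0.3 -2.8] pose [461.4 291.2 304.3] [-179.86   -0.43   11.12] w 0.573
sander xy -319.3 26.7
(511.5, 23.2, 300, 16.2) [-0.0025, 0.2727, 0.0043] [-0.0, 0.0, -5.08]
(511.5, 23.2, 240, 16.2) [0.0, -0.0, 0.06] [0.0, 0.0, 0.0]
```

>>> move_arm(slide=[[-0.001,0.025,0],[-0.001,0.06,0],[-0.001,0.1,0],[-0.002,0.14,0],[-0.002,0.18,0]], rot=[[0,0,-1],[0,0,-2],[0,0,-3],[0,0,-4],[0,0,-5]])

```text
t: 4.78
ee_pos: [492.7, 111.2, 299.1]
orientation: [3.141, 0.001, 0.283]
contact_force: [1.5, -1.0, -4.5]
grip_width: 0.572
```

>>> move_arm(slide=[[0,0.035,0],[0,0.06,0],[0,0.075,0],[0,0.08,0],[0,0.08,0]], rot=[[0,0,0],[0,0,0],[0,0,0],[0,0,0],[0,0,0]])

```text
t: 5.2
ee_pos: [515.4, 34.9, 299.1]
orientation: [3.141, 0.001, 0.278]
contact_force: [0.0, 0.4, -3.9]
grip_width: 0.568
```

```bash
python3 -c "
from h import *
show((511.5,23.2,240,16.2))
ims=[]
for n,x0,x1,y0,y1 in (('top',270,480,130,290),('scene',90,290,130,300)):
    p,d=grab(n); ims.append(cv2.resize(p[y0:y1,x0:x1],(400,330),interpolation=cv2.INTER_CUBIC)[...,::-1])
cv2.imwrite('pics/f.png',np.hstack(ims))"
```

```text
t 5.2 F [ 0.   0.4 -3.9] pose [515.4  34.9 299.1] [1.7999e+02 5.0000e-02 1.5940e+01] w 0.568
sander xy -58.1 7.0
(511.5, 23.2, 240, 16.2) [-0.007, 0.0101, 0.0591] [-0.0, 0.0, -0.26]
```

View pics/f.png

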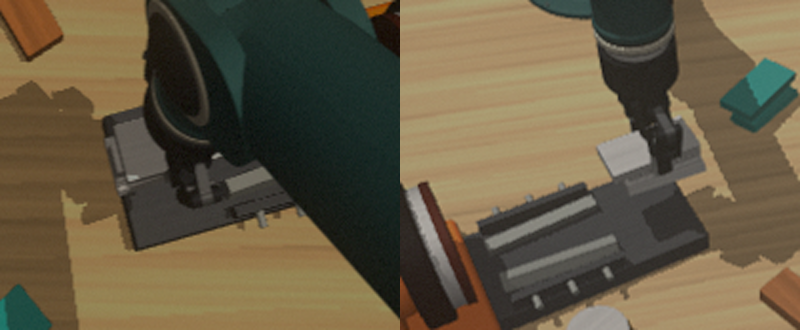

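The rest is held level above the bed, nose towards the way. I'll lower it until it touches.

>>> move_arm(slide=[[-0.007,0.01,0.02],[-0.007,0.01,0.04],[-0.007,0.01,0.055],[-0.007,0.01,0.06],[-0.007,0.01,0.06]], rot=[[0,0,-0.2],[0,0,-0.2],[0,0,-0.2],[0,0,-0.2],[0,0,-0.2]])

```text
t: 5.72
ee_pos: [510.8, 26.5, 238.6]
orientation: [-3.14, 0.002, 0.288]
contact_force: [0.0, 0.8, -2.9]
grip_width: 0.571
```

>>> move_arm(slide=[[0,0,0.001],[0,0,0.002],[0,0,0.003],[0,0,0.004],[0,0,0.005]], rot=[[0,0,0],[0,0,0],[0,0,0],[0,0,0],[0,0,0]])

```text
t: 6.13
ee_pos: [511.7, 24.8, 235.1]
orientation: [3.141, -0.001, 0.285]
contact_force: [0.3, 0.1, -3.3]
grip_width: 0.576
```

>>> move_arm(slide=[[0,0,0.001],[0,0,0.002],[0,0,0.003],[0,0,0.003],[0,0,0.003]], rot=[[0,0,0],[0,0,0],[0,0,0],[0,0,0],[0,0,0]])

```text
t: 6.55
ee_pos: [511.6, 24.7, 231.7]
orientation: [3.141, -0.0, 0.285]
contact_force: [-0.7, -0.4, -2.0]
grip_width: 0.573
```

```bash
python3 -c "
from h import *
show((511.5,23.2,232,16.2))"
```

```text
t 6.55 F [-0.7 -0.4 -2. ] pose [511.6  24.7 231.7] [179.99  -0.    16.31] w 0.573
sander xy -49.4 0.5
(511.5, 23.2, 232, 16.2) [-0.0005, 0.0014, -0.0003] [-0.0, -0.0, 0.11]
```

>>> move_arm(slide=[[0,0.003,0.001],[0,0.008,0.001],[0,0.013,0.001],[0,0.018,0.001],[0,0.022,0.001]], rot=[[0,0,0],[0,0,0],[0,0,0],[0,0,0],[0,0,0]])

```text
t: 6.97
ee_pos: [518.5, 4.2, 231.5]
orientation: [-3.141, -0.003, 0.285]
contact_force: [-2.1, 4.4, 6.5]
grip_width: 0.571
```

>>> move_arm(slide=[[0,0.004,0],[0,0.008,0],[0,0.012,0],[0,0.016,0],[0,0.02,0]], rot=[[0,0,0],[0,0,0],[0,0,0],[0,0,0],[0,0,0]])

```text
t: 7.38
ee_pos: [524.0, -14.8, 231.6]
orientation: [-3.141, -0.003, 0.286]
contact_force: [-2.1, 3.6, 6.2]
grip_width: 0.569
```

```bash
cat > k.py <<'E'
from h import *
import sys
show()
f=manip.sense(); print('Fsander x,y',(f['contact_force'][:2]@SX).round(1),(f['contact_force'][:2]@SY).round(1),'M',f['wrist_torque'].round(2))
if len(sys.argv)>1:
    ims=[]
    for n,x0,x1,y0,y1 in (('top',310,480,130,260),('scene',110,260,195,310)):
        p,d=grab(n); ims.append(cv2.resize(p[y0:y1,x0:x1],(400,306),interpolation=cv2.INTER_CUBIC)[...,::-1])
    cv2.imwrite(sys.argv[1],np.hstack(ims))
E
python3 k.py pics/g.png
```

```text
t 7.3833 F [-2.1  3.6  6.2] pose [524.  -14.8 231.6] [-1.7996e+02 -1.5000e-01  1.6360e+01] w 0.569
sander xy -8.0 1.4
Fsander x,y -4.1 -1.0 M [1.03 0.19 0.1 ]
```

View pics/g.png

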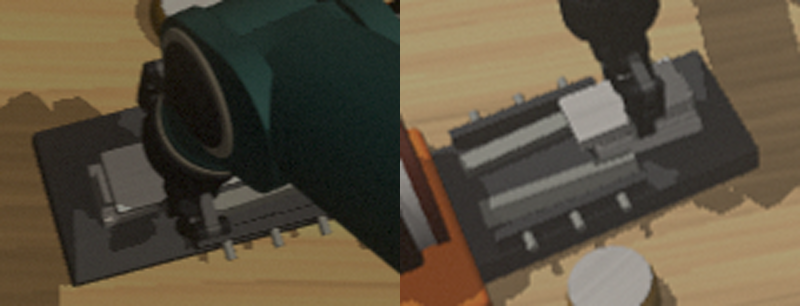

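The nose is between the rails, with clearance on both sides. I'll keep going and watch the force.

>>> move_arm(slide=[[0,0.004,-0.001],[0,0.008,-0.001],[0,0.012,-0.001],[0,0.016,-0.001],[0,0.02,-0.001]], rot=[[0,0,0],[0,0,0],[0,0,0],[0,0,0],[0,0,0]])

```text
t: 7.9
ee_pos: [529.1, -35.2, 231.7]
orientation: [-3.141, -0.0, 0.284]
contact_force: [-0.9, 2.6, 1.3]
grip_width: 0.574
```

>>> move_arm(slide=[[0,0.003,0],[0,0.006,0],[0,0.009,0],[0,0.012,0],[0,0.015,0]], rot=[[0,0,0],[0,0,0],[0,0,0],[0,0,0],[0,0,0]])

```text
t: 8.32
ee_pos: [533.2, -49.3, 231.7]
orientation: [-3.142, 0.0, 0.285]
contact_force: [-0.5, 2.7, 0.1]
grip_width: 0.572
```

```bash
python3 k.py
```

```text
t 8.3167 F [-0.5  2.7  0.1] pose [533.2 -49.3 231.7] [-180.      0.     16.32] w 0.572
sander xy 27.7 0.6
Fsander x,y -2.8 0.3 M [0.55 0.08 0.06]
```

>>> move_arm(slide=[[0,0.002,0],[0,0.004,0],[0,0.006,0],[0,0.008,0],[0,0.01,0]], rot=[[0,0,0],[0,0,0],[0,0,0],[0,0,0],[0,0,0]])

```text
t: 8.73
ee_pos: [536.0, -58.8, 231.7]
orientation: [3.142, 0.0, 0.285]
contact_force: [-0.5, 2.9, 1.4]
grip_width: 0.574
```

>>> move_arm(slide=[[0,0.001,0],[0,0.002,0],[0,0.003,0],[0,0.004,0],[0,0.005,0]], rot=[[0,0,0],[0,0,0],[0,0,0],[0,0,0],[0,0,0]])

```text
t: 9.15
ee_pos: [537.4, -63.5, 231.7]
orientation: [3.142, 0.0, 0.285]
contact_force: [-0.1, 2.1, 1.3]
grip_width: 0.572
```

```bash
python3 k.py
```

```text
t 9.15 F [-0.1  2.1  1.3] pose [537.4 -63.5 231.7] [180.     0.    16.32] w 0.572
sander xy 42.5 0.7
Fsander x,y -2.0 0.5 M [0.53 0.06 0.02]
```

>>> move_arm(slide=[[0,0.001,0],[0,0.002,0],[0,0.003,0],[0,0.004,0],[0,0.005,0]], rot=[[0,0,0],[0,0,0],[0,0,0],[0,0,0],[0,0,0]])

```text
t: 9.57
ee_pos: [538.8, -68.4, 231.6]
orientation: [3.142, 0.0, 0.285]
contact_force: [-0.4, 3.5, 0.8]
grip_width: 0.571
```

>>> move_arm(slide=[[0,0.001,0],[0,0.002,0],[0,0.003,0],[0,0.004,0],[0,0.004,0]], rot=[[0,0,0],[0,0,0],[0,0,0],[0,0,0],[0,0,0]])

```text
t: 9.98
ee_pos: [540.0, -72.4, 231.7]
orientation: [3.141, -0.0, 0.284]
contact_force: [-0.4, 1.5, 0.5]
grip_width: 0.571
```

>>> move_arm(slide=[[0,0.001,0],[0,0.002,0],[0,0.003,0],[0,0.004,0],[0,0.005,0]], rot=[[0,0,0],[0,0,0],[0,0,0],[0,0,0],[0,0,0]])

```text
t: 10.4
ee_pos: [541.3, -77.0, 231.6]
orientation: [3.142, 0.0, 0.285]
contact_force: [-0.8, 2.0, 1.5]
grip_width: 0.57
```

>>> move_arm(slide=[[0,0.001,0],[0,0.002,0],[0,0.003,0],[0,0.004,0],[0,0.004,0]], rot=[[0,0,0],[0,0,0],[0,0,0],[0,0,0],[0,0,0]])

```text
t: 10.82
ee_pos: [542.5, -81.1, 231.7]
orientation: [3.141, -0.0, 0.284]
contact_force: [-0.4, 1.3, 0.6]
grip_width: 0.571
```

>>> move_arm(slide=[[0,0.001,0],[0,0.002,0],[0,0.003,0],[0,0.004,0],[0,0.005,0]], rot=[[0,0,0],[0,0,0],[0,0,0],[0,0,0],[0,0,0]])

```text
t: 11.23
ee_pos: [543.9, -85.6, 231.7]
orientation: [-3.142, 0.0, 0.285]
contact_force: [-0.9, 2.2, 0.9]
grip_width: 0.571
```

>>> move_arm(slide=[[0,0.001,0],[0,0.002,0],[0,0.003,0],[0,0.004,0],[0,0.004,0]], rot=[[0,0,0],[0,0,0],[0,0,0],[0,0,0],[0,0,0]])

```text
t: 11.65
ee_pos: [545.0, -89.7, 231.7]
orientation: [3.141, -0.0, 0.284]
contact_force: [-0.7, 1.8, 0.3]
grip_width: 0.573
```

```bash
python3 k.py
```

```text
t 11.65 F [-0.7  1.8  0.3] pose [545.  -89.7 231.7] [179.99  -0.    16.3 ] w 0.573
sander xy 69.8 0.7
Fsander x,y -1.9 -0.2 M [ 0.35 -0.01  0.05]
```

>>> move_arm(slide=[[0,0.001,0],[0,0.002,0],[0,0.003,0],[0,0.004,0],[0,0.005,0]], rot=[[0,0,0],[0,0,0],[0,0,0],[0,0,0],[0,0,0]])

```text
t: 12.07
ee_pos: [546.4, -94.2, 231.6]
orientation: [-3.141, -0.0, 0.285]
contact_force: [-1.2, 2.5, 0.1]
grip_width: 0.576
```

>>> move_arm(slide=[[0,0.001,0],[0,0.002,0],[0,0.003,0],[0,0.004,0],[0,0.004,0]], rot=[[0,0,0],[0,0,0],[0,0,0],[0,0,0],[0,0,0]])

```text
t: 12.48
ee_pos: [547.7, -98.3, 231.7]
orientation: [3.141, -0.001, 0.284]
contact_force: [0.5, 1.6, -0.4]
grip_width: 0.57
```

>>> move_arm(slide=[[0,0.001,0],[0,0.002,0],[0,0.003,0],[0,0.004,0],[0,0.005,0]], rot=[[0,0,0],[0,0,0],[0,0,0],[0,0,0],[0,0,0]])

```text
t: 12.9
ee_pos: [548.9, -101.5, 231.7]
orientation: [-3.139, -0.0, 0.285]
contact_force: [-1.1, 8.0, 0.6]
grip_width: 0.572
```

>>> move_arm(slide=[[0,0.001,0],[0,0.002,0],[0,0.003,0],[0,0.004,0],[0,0.004,0]], rot=[[0,0,0],[0,0,0],[0,0,0],[0,0,0],[0,0,0]])

```text
t: 13.32
ee_pos: [549.4, -102.7, 231.7]
orientation: [-3.136, 0.0, 0.287]
contact_force: [-3.5, 13.0, 4.2]
grip_width: 0.576
```

```bash
python3 k.py
```

```text
t 13.3167 F [-3.5 13.   4.2] pose [ 549.4 -102.7  231.7] [-1.7966e+02  2.0000e-02  1.6420e+01] w 0.576
sander xy 83.5 1.3
Fsander x,y -13.4 0.2 M [ 2.88  0.38 -0.38]
```

>>> move_arm(slide=[[0,-0.001,0],[0,-0.003,0],[0,-0.004,0]], rot=[[0,0,0],[0,0,0],[0,0,0]])

```text
t: 13.57
ee_pos: [549.0, -101.9, 231.8]
orientation: [-3.141, -0.001, 0.285]
contact_force: [2.0, 4.4, -1.5]
grip_width: 0.575
```

```bash
python3 k.py
```

```text
t 13.5667 F [ 2.   4.4 -1.5] pose [ 549.  -101.9  231.8] [-1.7995e+02 -4.0000e-02  1.6350e+01] w 0.575
sander xy 82.5 1.1
Fsander x,y -3.7 3.1 M [ 0.95 -0.37 -0.26]
```

>>> move_arm(slide=[[0,0,0],[0,0,0],[0,0,0],[0,0,0],[0,0,0]], rot=[[0,0,0],[0,0,0],[0,0,0],[0,0,0],[0,0,0]], hand=0.08)

```text
t: 13.98
ee_pos: [548.9, -103.6, 231.7]
orientation: [3.141, 0.0, 0.284]
contact_force: [0.2, 0.9, -1.2]
grip_width: 0.937
```

>>> move_arm(slide=[[0,0,-0.01],[0,0,-0.03],[0,0,-0.055],[0,0,-0.075],[0,0,-0.08]], rot=[[0,0,0],[0,0,0],[0,0,0],[0,0,0],[0,0,0]])

```text
t: 14.4
ee_pos: [550.0, -102.8, 315.6]
orientation: [3.139, -0.005, 0.285]
contact_force: [1.0, 0.5, -0.1]
grip_width: 0.938
```

>>> move_arm(slide=[[0,-0.015,0],[0,-0.04,0],[0,-0.065,0],[0,-0.08,0],[0,-0.085,0]], rot=[[0,0,0],[0,0,0],[0,0,0],[0,0,0],[0,0,0]], hand=0.0)

```text
t: 14.82
ee_pos: [524.1, -18.6, 311.8]
orientation: [-3.141, 0.0, 0.289]
contact_force: [-0.6, 0.8, -0.5]
grip_width: 0.226
```

```bash
python3 k.py pics/i.png
```

```text
t 14.8167 F [-0.6  0.8 -0.5] pose [524.1 -18.6 311.8] [-1.7996e+02  2.0000e-02  1.6540e+01] w 0.226
sander xy -4.3 0.4
Fsander x,y -0.9 -0.4 M [0.01 0.   0.04]
```

View pics/i.png

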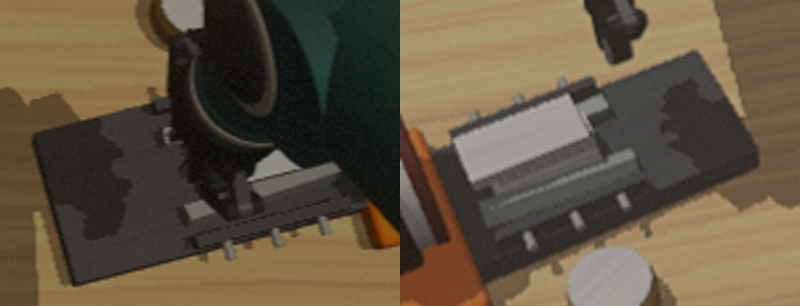

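The rest sits in the way, the gripper has let go, and the back post is visible on the mouth side. I'll measure where the table is, as a baseline before the push.

```bash
cat > m.py <<'E'
from h import *
grab('scene'); p,W=cloud('scene'); z=W[...,2]; V,U=np.mgrid[:420,:560]
q=(W[...,:2]-SO); X=q@SX; Y=q@SY
m=(z>76)&(z<90)&(abs(Y)<32)&(X>-20)&(X<150)&(U<200)
print('table top n',m.sum(),'z',np.median(z[m]).round(1),'X',np.percentile(X[m],[1,50,99]).round(1),'Y',np.percentile(Y[m],[1,50,99]).round(1))
hs=p.max(-1)>110
r=cv2.minAreaRect(plane('scene',np.c_[U[m&hs],V[m&hs]],82).astype(np.float32)); c=np.array(r[0])-SO; print(c@SX,c@SY,r[1:])
E
python3 m.py
```

```text
table top n 907 z 81.2 X [ 36.5  86.5 134.4] Y [-24.1   3.   26. ]
85.52500363769532 0.8941300598144757 ((49.169395446777344, 99.61885833740234), 15.970117568969727)
```

>>> move_arm(slide=[[0,0,0.02],[0,0,0.045],[0,0,0.07],[0,0,0.09],[0,0,0.097]], rot=[[0,0,0],[0,0,0],[0,0,0],[0,0,0],[0,0,0]], hand=0.0)

```text
t: 15.38
ee_pos: [524.3, -23.2, 211.7]
orientation: [-3.141, 0.005, 0.282]
contact_force: [-0.4, -0.7, 0.2]
grip_width: 0.003
```

```bash
python3 k.py
```

```text
t 15.3833 F [-0.4 -0.7  0.2] pose [524.3 -23.2 211.7] [-179.96    0.26   16.18] w 0.003
sander xy 0.1 -0.7
Fsander x,y 0.6 -0.5 M [0.02 0.03 0.03]
```

>>> move_arm(slide=[[0.001,0.003,0],[0.001,0.006,0],[0.001,0.009,0],[0.001,0.012,0],[0.001,0.014,0]], rot=[[0,0,0],[0,0,0],[0,0,0],[0,0,0],[0,0,0]])

```text
t: 15.8
ee_pos: [530.5, -35.3, 215.8]
orientation: [3.14, -0.002, 0.284]
contact_force: [0.7, 0.5, -0.6]
grip_width: -0.002
```

>>> move_arm(slide=[[0,0.001,0],[0,0.002,0],[0,0.003,0],[0,0.004,0],[0,0.004,0]], rot=[[0,0,0],[0,0,0],[0,0,0],[0,0,0],[0,0,0]])

```text
t: 16.22
ee_pos: [531.1, -38.4, 214.7]
orientation: [3.141, -0.0, 0.285]
contact_force: [0.4, 0.1, 0.7]
grip_width: -0.003
```

```bash
python3 k.py
```

```text
t 16.2167 F [0.4 0.1 0.7] pose [531.1 -38.4 214.7] [179.99  -0.    16.31] w -0.003
sander xy 16.6 1.6
Fsander x,y 0.0 0.4 M [0.01 0.02 0.  ]
```

>>> move_arm(slide=[[0,0.001,0],[0,0.002,0],[0,0.003,0],[0,0.003,0],[0,0.003,0]], rot=[[0,0,0],[0,0,0],[0,0,0],[0,0,0],[0,0,0]])

```text
t: 16.63
ee_pos: [531.9, -41.2, 214.6]
orientation: [3.142, 0.0, 0.285]
contact_force: [-1.2, -1.3, 0.6]
grip_width: 0.005
```

>>> move_arm(slide=[[0,0.001,0],[0,0.002,0],[0,0.003,0],[0,0.003,0],[0,0.003,0]], rot=[[0,0,0],[0,0,0],[0,0,0],[0,0,0],[0,0,0]])

```text
t: 17.05
ee_pos: [532.7, -43.8, 214.7]
orientation: [-3.141, 0.0, 0.285]
contact_force: [-0.3, 1.8, -0.1]
grip_width: -0.001
```

```bash
python3 k.py
```

```text
t 17.05 F [-0.3  1.8 -0.1] pose [532.7 -43.8 214.7] [-179.98    0.     16.33] w -0.001
sander xy 22.2 1.6
Fsander x,y -1.8 0.2 M [ 0.48  0.14 -0.05]
```

>>> move_arm(slide=[[0,0.001,0],[0,0.002,0],[0,0.003,0],[0,0.003,0],[0,0.003,0]], rot=[[0,0,0],[0,0,0],[0,0,0],[0,0,0],[0,0,0]])

```text
t: 17.47
ee_pos: [533.3, -46.1, 214.7]
orientation: [-3.14, 0.0, 0.285]
contact_force: [-1.9, 3.9, 1.3]
grip_width: 0.002
```

```bash
python3 k.py
```

```text
t 17.4667 F [-1.9  3.9  1.3] pose [533.3 -46.1 214.7] [-1.7993e+02  1.0000e-02  1.6350e+01] w 0.002
sander xy 24.6 1.6
Fsander x,y -4.2 -0.7 M [ 0.94  0.35 -0.01]
```

>>> move_arm(slide=[[0,0.001,0],[0,0.002,0],[0,0.002,0],[0,0.002,0]], rot=[[0,0,0],[0,0,0],[0,0,0],[0,0,0]])

```text
t: 17.8
ee_pos: [533.6, -46.8, 214.7]
orientation: [-3.139, 0.0, 0.287]
contact_force: [-2.6, 7.3, 2.5]
grip_width: -0.001
```

>>> move_arm(slide=[[0,0.001,0],[0,0.002,0],[0,0.002,0],[0,0.002,0]], rot=[[0,0,0],[0,0,0],[0,0,0],[0,0,0]])

```text
t: 18.13
ee_pos: [533.9, -47.5, 214.7]
orientation: [-3.137, 0.0, 0.287]
contact_force: [-5.0, 10.3, 3.8]
grip_width: 0.0
```

```bash
python3 k.py
```

```text
t 18.1333 F [-5.  10.3  3.8] pose [533.9 -47.5 214.7] [-1.7975e+02  3.0000e-02  1.6470e+01] w 0.0
sander xy 26.2 1.7
Fsander x,y -11.3 -1.9 M [ 2.19  0.85 -0.03]
```

>>> move_arm(slide=[[0,0.001,0],[0,0.002,0],[0,0.0025,0],[0,0.0025,0],[0,0.0025,0]], rot=[[0,0,0],[0,0,0],[0,0,0],[0,0,0],[0,0,0]])

```text
t: 18.55
ee_pos: [534.2, -48.3, 214.7]
orientation: [-3.135, 0.001, 0.289]
contact_force: [-5.7, 14.5, 5.4]
grip_width: -0.003
```

```bash
python3 k.py
```

```text
t 18.55 F [-5.7 14.5  5.4] pose [534.2 -48.3 214.7] [-1.7963e+02  4.0000e-02  1.6550e+01] w -0.003
sander xy 27.0 1.8
Fsander x,y -15.6 -1.5 M [ 3.04  1.25 -0.05]
```

That is 15.6 N, as asked. I'll back away gently, lift clear and check.

>>> move_arm(slide=[[0,0,0],[0,-0.003,0],[0,-0.006,0],[0,-0.009,0],[0,-0.012,0]], rot=[[0,0,0],[0,0,0],[0,0,0],[0,0,0],[0,0,0]])

```text
t: 18.97
ee_pos: [532.2, -42.5, 214.7]
orientation: [3.14, -0.0, 0.284]
contact_force: [0.6, 0.0, 0.2]
grip_width: -0.004
```

>>> move_arm(slide=[[0,-0.01,0],[0,-0.02,0],[0,-0.025,-0.02],[0,-0.025,-0.05],[0,-0.025,-0.08]], rot=[[0,0,0],[0,0,0],[0,0,0],[0,0,0],[0,0,0]])

```text
t: 19.38
ee_pos: [524.2, -16.1, 294.8]
orientation: [-3.14, 0.002, 0.287]
contact_force: [0.6, 0.3, -0.4]
grip_width: 0.004
```

```bash
python3 m.py; python3 k.py pics/j.png
```

```text
table top n 908 z 81.2 X [ 42.2  92.9 140.1] Y [-24.4   2.9  26.3]
90.94909720458985 0.8155189682007027 ((49.102684020996094, 98.76301574707031), 16.11130142211914)
t 19.4333 F [1.2 0.5 3.2] pose [526.5 -15.8 300.8] [179.85  -0.4   16.43] w 0.002
sander xy -6.4 3.5
Fsander x,y -0.1 1.3 M [-0.01 -0.13 -0.06]
```

View pics/j.png

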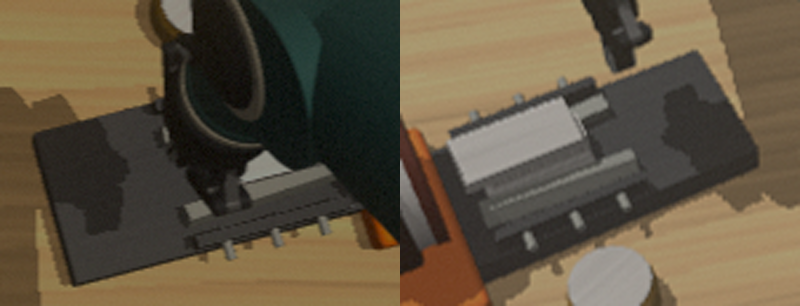

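The rest has moved about 5 mm further in than where I let go of it, and it is straight. A gentle repeat push will show whether it stayed tight: the force should only appear near x ≈ 26–27.

>>> move_arm(slide=[[0,0,0.025],[0,0,0.05],[0,0,0.07],[0,0,0.08],[0,0,0.08]], rot=[[0,0,0],[0,0,0],[0,0,0],[0,0,0],[0,0,0]])

```text
t: 19.95
ee_pos: [523.6, -17.3, 211.8]
orientation: [-3.14, 0.005, 0.285]
contact_force: [0.1, -0.2, 0.8]
grip_width: 0.002
```

>>> move_arm(slide=[[0,0.006,0],[0,0.012,0],[0,0.018,0],[0,0.024,0],[0,0.027,0]], rot=[[0,0,0],[0,0,0],[0,0,0],[0,0,0],[0,0,0]])

```text
t: 20.37
ee_pos: [533.2, -45.2, 215.4]
orientation: [3.14, -0.001, 0.283]
contact_force: [-0.1, 0.1, -0.1]
grip_width: 0.002
```

```bash
python3 k.py
```

```text
t 20.3667 F [-0.1  0.1 -0.1] pose [533.2 -45.2 215.4] [ 1.7993e+02 -7.0000e-02  1.6200e+01] w 0.002
sander xy 23.7 1.7
Fsander x,y -0.2 -0.1 M [0.   0.02 0.02]
```

>>> move_arm(slide=[[0,0.001,0],[0,0.002,0],[0,0.003,0],[0,0.003,0]], rot=[[0,0,0],[0,0,0],[0,0,0],[0,0,0]])

```text
t: 20.7
ee_pos: [533.4, -46.4, 214.7]
orientation: [3.142, -0.0, 0.285]
contact_force: [0.0, -0.1, 0.2]
grip_width: 0.003
```

>>> move_arm(slide=[[0,0.001,0],[0,0.002,0],[0,0.003,0],[0,0.003,0]], rot=[[0,0,0],[0,0,0],[0,0,0],[0,0,0]])

```text
t: 21.03
ee_pos: [533.9, -47.7, 214.7]
orientation: [-3.139, 0.0, 0.286]
contact_force: [-2.4, 4.6, 2.0]
grip_width: -0.004
```

```bash
python3 k.py
```

```text
t 21.0333 F [-2.4  4.6  2. ] pose [533.9 -47.7 214.7] [-1.7987e+02  2.0000e-02  1.6400e+01] w -0.004
sander xy 26.3 1.7
Fsander x,y -5.1 -1.0 M [ 0.9   0.46 -0.04]
```

>>> move_arm(slide=[[0,0.001,0],[0,0.002,0],[0,0.003,0],[0,0.004,0],[0,0.004,0]], rot=[[0,0,0],[0,0,0],[0,0,0],[0,0,0],[0,0,0]])

```text
t: 21.45
ee_pos: [534.2, -48.3, 214.7]
orientation: [-3.135, 0.001, 0.289]
contact_force: [-5.9, 13.4, 4.8]
grip_width: -0.002
```

```bash
python3 k.py
```

```text
t 21.45 F [-5.9 13.4  4.8] pose [534.2 -48.3 214.7] [-1.7963e+02  5.0000e-02  1.6550e+01] w -0.002
sander xy 27.0 1.8
Fsander x,y -14.5 -1.9 M [ 2.53  1.23 -0.01]
```

At 14.5 N the tool reaches the same x = 27.0 as before, so the rest did not slacken. I'll back off, lift clear, look once more and hand in.

>>> move_arm(slide=[[0,-0.002,0],[0,-0.005,0],[0,-0.008,0],[0,-0.011,0],[0,-0.014,0]], rot=[[0,0,0],[0,0,0],[0,0,0],[0,0,0],[0,0,0]])

```text
t: 21.87
ee_pos: [531.5, -40.0, 214.6]
orientation: [3.141, 0.0, 0.284]
contact_force: [0.8, 0.2, -0.1]
grip_width: 0.001
```

>>> move_arm(slide=[[0,-0.01,0],[0,-0.02,0],[0,-0.025,-0.03],[0,-0.025,-0.06],[0,-0.025,-0.09]], rot=[[0,0,0],[0,0,0],[0,0,0],[0,0,0],[0,0,0]])

```text
t: 22.28
ee_pos: [523.8, -14.0, 305.3]
orientation: [-3.14, 0.001, 0.287]
contact_force: [1.0, -0.0, -0.0]
grip_width: 0.002
```

>>> move_arm(slide=[[0,0,0],[0,0,0],[0,0,0],[0,0,0],[0,0,0]], rot=[[0,0,0],[0,0,0],[0,0,0],[0,0,0],[0,0,0]])

```text
t: 22.7
ee_pos: [523.9, -15.6, 303.5]
orientation: [-3.141, 0.002, 0.285]
contact_force: [-0.5, -0.2, -0.9]
grip_width: 0.003
```

```bash
python3 m.py; python3 k.py; python3 -c "
from h import *
print(manip.sign_off())"
```

```text
table top n 908 z 81.1 X [ 42.3  92.3 140.1] Y [-24.1   3.   26.5]
90.94909720458985 0.8155189682007027 ((49.102684020996094, 98.76301574707031), 16.11130142211914)
t 22.75 F [-0.2 -0.4 -0.4] pose [524.  -15.6 303.6] [-1.7995e+02  1.1000e-01  1.6330e+01] w -0.001
sander xy -7.2 1.2
Fsander x,y 0.3 -0.3 M [-0.   -0.01 -0.03]
the job is handed in; nothing more can be done
None
```

The work rest is wedged tight in the sander's way and stayed tight after I let go. I handed the job in at about 22.8 s.

I set the rest down on the bed in front of the mouth and slid it in nose first until it wedged. Then I released it and pushed the back face with closed fingers to 15.6 N, with the force rising about 5 N per mm.

- **Tightness:** after backing off, a second push of 14.5 N stopped at the same depth. The camera put the table centre at about x = 91 mm in the sander's frame, before and after that second push. It showed the rest straight and level.
- **Position uncertainty:** the sander's origin came from the images, so that depth is good to only a few millimetres. The rails looked up to 6 mm further in than the bed edge suggested, and the tool's own position gave about 93 mm.
- **Slackening when released:** gripped, the rest felt wedged at 13 N. Once free it slid 5 mm further before the final push settled it.
- **Clearance:** the last reading showed no contact force on the tool. My path kept clear of the offcut, glue and wax, but I took no final picture of all of them.

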